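Weigh a stock tin on the hanging spring balance

ROBOT

A 7-joint arm with a two-finger parallel gripper is mounted at the origin on the work surface. World frame = base frame: x ahead of the robot, y to its left, z up, the work surface at z = 0. Lengths are in m, angles in rad, forces in N, time in s.
With the tool pointing down it reaches from about 0.35 to 0.9 m from the base axis. Payload 8.1 kg.
Tool frame: the origin (TCP) lies between the finger pads; the fingertips stand ahead of it and the grasp point (between the pads) is the TCP (arm.nose_length is the z of the fingertips in the tool frame, in m); z points along the fingers, y is the line along which they close (so a half turn about z gives the same grasp; the last joint's range is limited). The gripper opens to 92 mm and grips with 3 to 60 N. Pads are 19 mm wide; open, the fingers measure 130 mm over their backs; the gripper's body (75 mm by 190 mm) begins 47 mm behind the grasp point.
Start: joints at [1.005, 0.434, 0.025, 1.573, -0.012, 1.134, -0.075], TCP at [0.279, -0.559, 0.246] pointing down, gripper open.
Joint ranges: [-2.62, 2.62], [-0.44, 2.09], [-1.27, 1.32], [0.08, 2.57], [-1.32, 4.46], [0.12, 2], [-2.74, 2.74]. Speed limits (rad/s): [2.22, 2.22, 3.01, 3.01, 3.14, 3.14, 3.14].

INTERFACE

Orientations are given as a rotation vector (axis times angle).
In Python, from cell import sensors, optics, arm gives the robot as it stands.
- The arm moves only by the tool arm_command, never from a script. Its argument "deltas" is one flat list of numbers, 7 for each row, row after row: the turn, a rotation vector about the world's x, y, z as a fraction of full scale, then the shift along the world's x, y, z as a fraction of full scale, then the finger opening in mm, from 0 to 91.8. In form: [wx, wy, wz, dx, dy, dz, fingers, wx, wy, wz, dx, dy, dz, fingers, ...]. A call has 1 to 20 rows; each row is the pose to reach, as a shift and turn from the pose commanded when the call began; what a row does not reach only later rows make up. Full scale, the value 1, is 1 m for a shift and 90 degrees for a turn. A row lasts 1/10 s, in which the tool goes at most 50 mm and 8.59 degrees, less where a joint would pass 70% of its speed; a pose out of reach is approached as far as the arm can. A call with a number of a shift or a turn outside -1 to 1 is refused whole. A call with a gripper value outside its range is refused whole. The fingers move at their own pace and stop on an object; "force" is the grip in N (left out, the last holds). Time passes only in rows, so rows that repeat a pose let the fingers close. It gives the time, the measured TCP pose, the force, the opening and the grip force at its end, in the units of the state.
- sensors.observe(): the state, without advancing time (a new reading comes with each control period).
- optics.get_image(name): name is "side" or "top" or "wrist"; returns the picture (480x640x3 uint8, blue, green, red); there is no depth.
- optics.calibration(name): a dict with "camera_matrix" (3x3 intrinsics, pixels), "rvec" (rotation vector, rad) and "tvec" (3), from world to camera coordinates, as OpenCV has them. Camera axes: x right, y down, z forward; pixel columns grow to the right and rows downward; lengths in m; the calibration is good to about 2 mm. The wrist camera is an equidistant fisheye: a pixel r from the principal point sees the ray r / f radians off the axis. A picture is of the moment at which its call begins: read the wrist's pose just before it. calibration takes no time and is no camera call; for the wrist camera it gives the pose at the moment of the call.
- arm.sign_off(): hands the job in; it is judged then, once.
The state is a dict: "clock": time; "joints": joint angles; "dq": joint speeds; "joint_efforts": joint torques, N m; "position": TCP position; "ee_rot": TCP orientation; "force": force on the tool from outside, world axes, zero at the start; "ft_torque": the same for the moment, N m; "width": opening from 0.0 (shut) to 1.0 (fully open); "gripper_force": force on a finger pad.
Only numpy, scipy, OpenCV 4.12 (cv2) and the standard library are available. Lean on these libraries where they do the work, as an engineer would, in place of code of your own. Each camera call takes 0.05 s, during which the arm holds its last target. There are 200 camera calls.

TASK

Weigh the taller of the two steel tins: first hang the spring balance by its eye on the hook of the bench stand and let go of it, then hang the tall tin by its lid hook from the loop under the balance. You do not know what the tin weighs, so lower it slowly until the balance bears all of it, and only then let go, so that the spring neither jerks down nor springs back. Leave balance and tin hanging free and practically still (steady them if they swing), and the other things on the bench where they are.

Things in the scene. Friction and masses are not known exactly. Their poses are not given: they have to be found in the camera images.
- stand_seat (a point): Seat of the hook of the bolted bench stand: a grey 30 mm square post, 376 mm high, with a round steel arm 8 mm thick. This point is on top of the arm's 20 mm long level dip, 329 mm up, 148 mm from the post's middle. x runs from hook to post (leftwards and away from the robot), z up. Towards the post the arm climbs 14 mm over 23 mm; at the other end it turns up at 45 degrees to the tip.
- stand_tip (a point): Middle of the rounded end of the stand's hook (8 mm thick), 36 mm in front of and 22 mm above stand_seat; the last 37 mm of the arm point to -x of the stand and up at 45 degrees.
- balance_case (a point): Centre of the flat case of the spring balance, a loose aluminium-cased scale, 190 g, that starts lying on its back with its white face up. Case 80 mm (x) by 34 mm (y) by 18 mm (z); this point is 9 mm above its back. +x points to the eye end, z out of the white face. The whole balance is 174 mm long.
- balance_eye (a point): Centre of the top eye of the balance, the smaller of its two closed rings: 4 mm wire, 30 mm inside diameter, in the plane of the case, on a stout 14 mm thick collar at the end where the pointer on the face starts (zero); 63 mm from the case's centre along +x. Once hung, the balance swings for many seconds unless it is steadied.
- loop_centre (a point): Centre of the load loop at the lower (-x) end of the balance, the larger closed ring: 4 mm wire, 36 mm inside diameter, on a thin 6 mm rod, in the plane of the case (the ring's axis is the z axis given here; x points to the eye). 70 mm from the case's centre when unloaded; it moves out with the pointer.
- loop_bar (a point): The farthest (lowest when hanging) point of the load loop, on the middle line of the wire, 20 mm from loop_centre. The tin's hook rests on the wire here.
- pointer (a joint): How far the balance's spring is drawn out, m: 0 unloaded, 0.048 at the end stop. 5 mm per newton (200 N/m), lightly damped; the loop's own weight draws it 1.5 mm when hanging.
- tin_centre (a point): Centre (half-way up, 29 mm above its underside) of the taller closed steel tin, which starts standing upright: 64 mm (x) by 44 mm (y) by 58 mm high over the flat lid, with a hook of 5 mm wire on the middle of the lid, 101 mm high in all. Flat upright sides. Unknown weight, 0.22 to 0.79 kg. z up; the hook opens to its +x.
- tin_hook (a point): Top of the inside of the tin's hook arch, where the loop's wire bears; on the tin's vertical middle line, 93.5 mm above its underside. The arch lies in the tin's x-z plane, 17 mm wide inside; the free tip, on the +x side 12 mm from the middle line, ends 15 mm below this point; the back of the hook reaches 13.5 mm to -x. The arch's top is 5 mm above this point.
- short_tin_centre (a point): Centre (19 mm above its underside) of the other, shorter tin: same plan and the same hook, 38 mm high over the lid. Not to be weighed.
There are look-alikes about, which are no part of the job. Of the things that look like the part that bears balance_case, take the one that is nearest to the robot's base at the start.

How it is judged:
On the way:
1. the balance hangs freely by its eye from the stand's hook, released and still unloaded (distance between balance_eye and stand_seat below 0.03 m and z of balance_case in the frame of stand_seat below -0.06 m and contact force between the fingers and balance below 0.05 N and contact force between balance and stand above 0.3 N and value of joint pointer below 0.008 m), for 0.2 s.
At the end, for the whole second after the job is handed in: Balance eye within 30 mm of stand_seat, its long axis within 0.2 rad of vertical; tin_hook within 12 mm of loop_bar, tin within 0.2 rad of upright and clear of the bench, spring drawn out over 10 mm; balance slower than 0.08 m/s, tin than 0.10 m/s (distance between balance_eye and stand_seat below 0.03 m and angle between balance_case's own x axis and vertical below 0.2 rad and distance between tin_hook and loop_bar below 0.012 m and angle between tin_centre's own z axis and vertical below 0.2 rad and height (world z) of tin_centre above 0.045 m and value of joint pointer above 0.01 m and linear speed of balance below 0.08 m/s and linear speed of tin below 0.1 m/s); the robot touches nothing.
It fails at once if the spring is jerked: drawn out or let back faster than 0.09 m/s while loaded (value of joint pointer above 0.006 m and (velocity of joint pointer above 0.09 m/s or velocity of joint pointer below -0.09 m/s)).
It fails at once if the short tin is moved by more than 30 mm (distance of short_tin_centre from where it was at the start of the episode above 0.03 m).
It fails at once if another thing on the bench is moved by more than 40 mm (distance of any of reamer_a, reamer_b, carton, drill_case, tape_roll, wrench, oil_jar from where it was at the start of the episode above 0.04 m).
It also fails if it takes over 72 s, if anything falls off the work surface, if the arm or the gripper's body presses on something with over 40 N, if the wrist force passes 120 N, or if a joint passes its speed limit or range.

## Working session

There is one attempt and no reset: what is moved stays moved. The work goes in short steps, Python scripts to look and compute and a tool call to move; the robot and the scene stay as the last step left them, time stands still between calls to the robot, and variables do not carry over. Pictures are saved under pics/ and viewed, at most 10 in all, crops included, and the job is handed in when it is done.

Besides the shell and the picture viewer there is one more tool, called after "Request:" in YAML: its name, and indented under it one key for each argument. arm_command: Moves the arm, as the interface text tells. Its arguments: {"type":"object","properties":{"deltas":{"type":"array","items":{"type":"number"}},"force":{"type":"number"}},"required":["deltas"]}

```bash
ls; mkdir -p pics
cat > h.py <<'E'
import numpy as np, cv2
from cell import sensors, optics, arm
def cal(n):
    c=optics.calibration(n); K=np.array(c["camera_matrix"]); R=cv2.Rodrigues(np.array(c["rvec"],float))[0]; t=np.array(c["tvec"],float).ravel()
    return K,R,t
def ray(n,uv,c=None):
    K,R,t=c or cal(n)
    x=(uv[0]-K[0,2])/K[0,0]; y=(uv[1]-K[1,2])/K[1,1]
    if n=="wrist":
        r=np.hypot(x,y); s=np.sin(r)/r if r>1e-9 else 1; d=np.array([x*s,y*s,np.cos(r)])
    else: d=np.array([x,y,1.])
    d=R.T@d; return -R.T@t, d/np.linalg.norm(d)
def onz(n,uv,z,c=None):
    o,d=ray(n,uv,c); return o+d*(z-o[2])/d[2]
def tri(r1,r2):
    (a,d),(b,e)=r1,r2
    s=np.linalg.lstsq(np.stack([d,-e],1),b-a,rcond=None)[0]
    p,q=a+s[0]*d,b+s[1]*e; return (p+q)/2,np.linalg.norm(p-q)
def proj(n,P,c=None):
    K,R,t=c or cal(n); p=R@np.array(P,float)+t
    if n=="wrist":
        th=np.arctan2(np.hypot(p[0],p[1]),p[2]); k=th/np.hypot(p[0],p[1]); return K[:2,:2]@(p[:2]*k)+K[:2,2]
    return (K@p)[:2]/p[2]
E
python3 - <<'E'
from h import *
s=sensors.observe(); print(s, arm.nose_length)
for n in("side","top","wrist"):
    K,R,t=cal(n); print(n,K[0,0],K[0,2],K[1,2],-R.T@t,R[2])
    cv2.imwrite(f"pics/{n}0.png",optics.get_image(n))
E
```

```text
pics
{'clock': 0.0, 'joints': array([ 1.00537265,  0.43522135,  0.02497925,  1.57408407, -0.01156793,
        1.13400757, -0.07513671]), 'dq': array([-0.00042338, -0.00011094, -0.00060998, -0.00151137, -0.00062869,
       -0.00027718,  0.00010421]), 'joint_efforts': array([ 1.53402566e-04, -6.67867827e+01,  9.84875411e-01, -3.14457607e+01,
       -6.07028184e-02,  4.32703074e-02,  1.70242606e-04]), 'position': array([ 0.27877319, -0.55884953,  0.2449511 ]), 'ee_rot': array([-3.05643929e+00, -7.20039380e-01,  8.30750571e-04]), 'force': array([ 0.65489884, -0.65326333, -0.40014699]), 'ft_torque': array([ 0.01007685,  0.00610875, -0.03605096]), 'gripper_force': 0.0, 'width': 1.004717546460024} 0.019
side 518.050391866111 322.94583676536513 236.7589431518727 [ 0.43937023 -0.68078085  0.9066371 ] [ 0.15015054  0.68258615 -0.71521393]
top 527.9505423232667 313.03224889597794 231.0518633412238 [ 0.37194093 -0.03422099  1.33473029] [ 0.2139209   0.0128256  -0.97676679]
wrist 371.64829954431775 320.81319930844984 238.54367457777545 [ 0.35131688 -0.52245529  0.38243525] [-0.26551618 -0.13186063 -0.95504656]
```

View pics/top0.png

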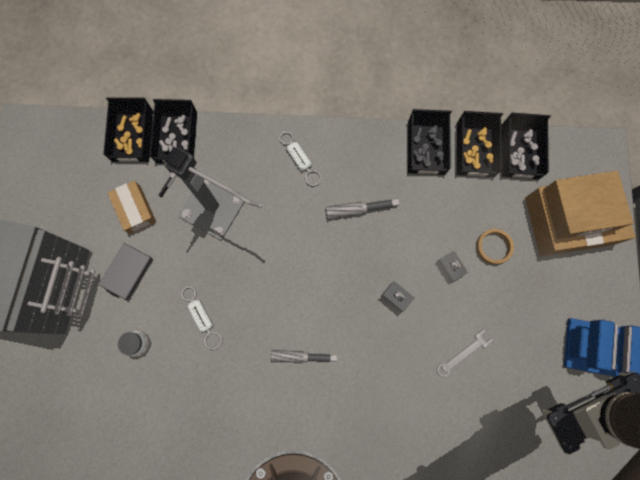

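View pics/side0.png

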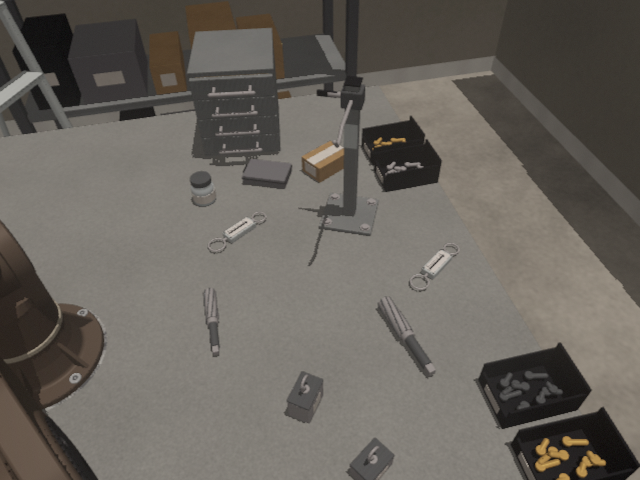

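Top view: the near balance has its case at (200,316), the small eye at (189,294) and the loop at (212,340). The stand arm runs from (195,170) to its tip at (262,207), and the tins are at (397,297) and (453,266). I'll enlarge these.

Run:
```python
from h import *
T=cv2.imread("pics/top0.png");S=cv2.imread("pics/side0.png")
def c(I,u,v): return cv2.convertScaleAbs(cv2.resize(I[v:v+75,u:u+100],(400,300),interpolation=cv2.INTER_CUBIC),alpha=1.5)
cv2.imwrite("pics/z1.png",np.vstack([np.hstack([c(T,180,160),c(S,300,80)]),np.hstack([c(T,375,245),c(S,280,360)])]))
```

```text
(no output)
```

View pics/z1.png

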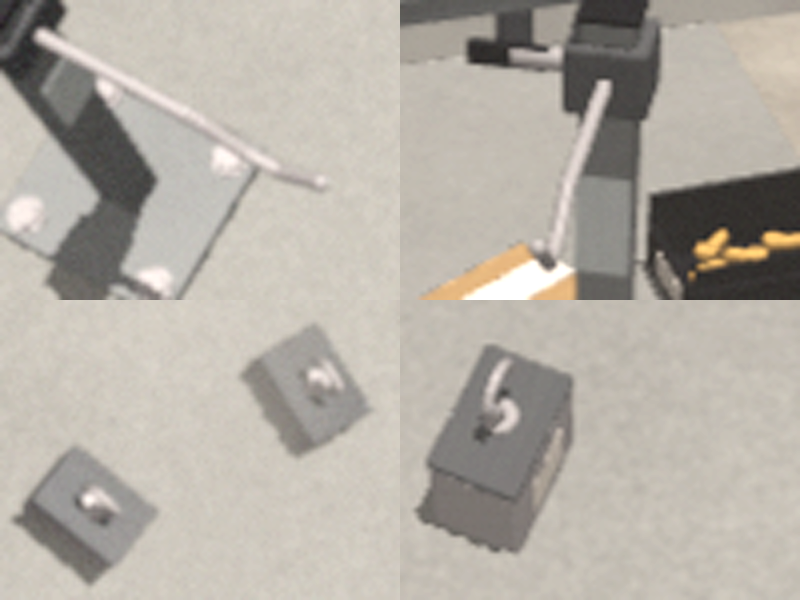

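Run:
```python
from h import *
np.set_printoptions(precision=4,suppress=True)
tt=np.array([180+319/4,160+183/4]); ts=np.array([300+146/4,80+255/4])
P,e=tri(ray("top",tt),ray("side",ts)); print("tip",P,e)
tipz=onz("top",tt,.351);print(tipz,onz("side",ts,.351))
a=onz("top",(180+40/4,160+37/4),.339); b=onz("side",(300+205/4,80+88/4),.339); print("arm root",a,b)
for r in(a,b):
  d=(r-P)[:2]; print("len",np.linalg.norm(d),"yaw",np.arctan2(d[1],d[0]))
c=onz("top",(180+272/4,160+166/4),.325); print("bend",c)
def lid(z,q): 
  p=np.array([onz("top",(375+u/4,245+(v-300)/4),z) for u,v in q]); print("lid",z,p.mean(0),[np.linalg.norm(p[i]-p[(i+1)%4]) for i in range(4)],np.arctan2(*(p[1]-p[0])[[1,0]]))
near=[(76,447),(158,513),(108,566),(30,498)]; far=[(318,324),(370,408),(305,440),(252,362)]
for z in(.058,.038): lid(z,near);lid(z,far)
q=[(490-400,345),(573-400,377),(519-400,498),(429-400,463)]
for z in (.058,.038):
  p=np.array([onz("side",(280+u/4,360+(v-300)/4),z) for u,v in q]); print("side lid",z,p.mean(0),[np.linalg.norm(p[i]-p[(i+1)%4]) for i in range(4)])
# balance white face
T=cv2.imread("pics/top0.png");S=cv2.imread("pics/side0.png")
for n,I,box in(("top",T,(180,290,225,345)),("side",S,(220,215,258,245))):
  u0,v0,u1,v1=box; g=I[v0:v1,u0:u1].min(2); m=(g>175).astype(np.uint8); k,l,st,ce=cv2.connectedComponentsWithStats(m); i=1+st[1:,4].argmax()
  rr=cv2.minAreaRect(np.argwhere(l==i)[:,::-1].astype(np.float32)); print(n,rr,st[i])
  c=onz(n,np.array(rr[0])+[u0,v0],.018); print(n,"face",c)
for n,e,l in(("top",(189,294),(212,340)),("side",(260,218),(217.5,244.5))):
  E,L=onz(n,e,.009),onz(n,l,.009); print(n,E,L,np.linalg.norm(E-L),np.arctan2(*(E-L)[[1,0]]))
```

```text
tip [0.6361 0.0845 0.3426] 0.0021553768827141193
[0.6328 0.0836 0.351 ] [0.6343 0.0734 0.351 ]
arm root [0.7047 0.2282 0.339 ] [0.7038 0.2227 0.339 ]
len 0.1592075161330038 yaw 1.1254621879979194
len 0.15383416545783643 yaw 1.1153618760365254
bend [0.6474 0.1106 0.325 ]
lid 0.058 [ 0.4994 -0.2297  0.058 ] [np.float64(0.062387505966837495), np.float64(0.04440611272336495), np.float64(0.06101023517653597), np.float64(0.04212550888978609)] -2.219037078021847
lid 0.058 [ 0.5797 -0.3618  0.058 ] [np.float64(0.05924051961290638), np.float64(0.045022383679244146), np.float64(0.056285737078793585), np.float64(0.0478368421934504)] -2.5931114901538583
lid 0.038 [ 0.5014 -0.2327  0.038 ] [np.float64(0.06336480722898212), np.float64(0.04510173517755552), np.float64(0.06196596147009015), np.float64(0.042785405649056314)] -2.2190370780218465
lid 0.038 [ 0.583  -0.3669  0.038 ] [np.float64(0.060168523284323656), np.float64(0.045727660027650836), np.float64(0.05716745403534395), np.float64(0.04858620707874528)] -2.5931114901538574
side lid 0.058 [ 0.5003 -0.2337  0.058 ] [np.float64(0.041344554451984455), np.float64(0.061980311341729856), np.float64(0.04299087903095027), np.float64(0.06265811909712465)]
side lid 0.038 [ 0.5017 -0.2232  0.038 ] [np.float64(0.042318929820561575), np.float64(0.06344101371254056), np.float64(0.04400405365954343), np.float64(0.06413479549862072)]
top ((19.0, 25.0), (30.4105224609375, 12.521980285644531), 63.43495178222656) [  8  11  23  30 295]
top face [0.436  0.2549 0.018 ]
side ((20.07317352294922, 11.84146499633789), (6.090776443481445, 24.363107681274414), 51.34019088745117) [11  4 21 17 50]
side face [0.4366 0.2502 0.018 ]
top [0.4873 0.2867 0.009 ] [0.3772 0.2194 0.009 ] 0.12902555565401472 0.5486888860738736
side [0.4893 0.279  0.009 ] [0.3766 0.2126 0.009 ] 0.13080181590385576 0.5324169266360745
```

Request:
arm_command:
  deltas: [0, 0, 0.051, 0.157, 0.812, 0, 91, 0, 0, 0.051, 0.157, 0.812, 0, 91, 0, 0, 0.051, 0.157, 0.812, 0, 91, 0, 0, 0.051, 0.157, 0.812, 0, 91, 0, 0, 0.051, 0.157, 0.812, 0, 91, 0, 0, 0.051, 0.157, 0.812, 0, 91, 0, 0, 0.051, 0.157, 0.812, 0, 91, 0, 0, 0.051, 0.157, 0.812, 0, 91, 0, 0, 0.051, 0.157, 0.812, 0, 91, 0, 0, 0.051, 0.157, 0.812, 0, 91, 0, 0, 0.051, 0.157, 0.812, 0, 91, 0, 0, 0.051, 0.157, 0.812, 0, 91, 0, 0, 0.051, 0.157, 0.812, 0, 91, 0, 0, 0.051, 0.157, 0.812, 0, 91, 0, 0, 0.051, 0.157, 0.812, -0.05, 91, 0, 0, 0.051, 0.157, 0.812, -0.06, 91, 0, 0, 0.051, 0.157, 0.812, -0.06, 91, 0, 0, 0.051, 0.157, 0.812, -0.06, 91]

```text
clock: 1.95
position: [0.4345, 0.2574, 0.1834]
ee_rot: [-3.022, -0.85, 0.005]
force: [-1.0, 0.5, -0.3]
width: 0.994
gripper_force: 0.0
```

Run:
```python
from h import *
s=sensors.observe(); print(s["clock"],s["position"],s["ee_rot"],s["joints"],dir(arm))
c=cal("wrist");I=optics.get_image("wrist");cv2.imwrite("pics/w1.png",I);np.save("w1.npy",np.hstack([c[0],c[1],c[2][:,None]]))
print(proj("wrist",[.436,.253,.018],c))
```

```text
1.95 [0.43452922 0.25742639 0.1833707 ] [-3.02153311 -0.85046913  0.00479953] [-0.1861332   0.37373245 -0.58204365  1.90283656  0.24676632  0.93850546
 -1.90597121] ['PlanningError', '__class__', '__delattr__', '__dict__', '__dir__', '__doc__', '__eq__', '__format__', '__ge__', '__getattribute__', '__getstate__', '__gt__', '__hash__', '__init__', '__init_subclass__', '__le__', '__lt__', '__module__', '__ne__', '__new__', '__reduce__', '__reduce_ex__', '__repr__', '__setattr__', '__sizeof__', '__str__', '__subclasshook__', '__weakref__', 'nose_length', 'sign_off']
[326.97049704 224.89103509]
```

View pics/w1.png

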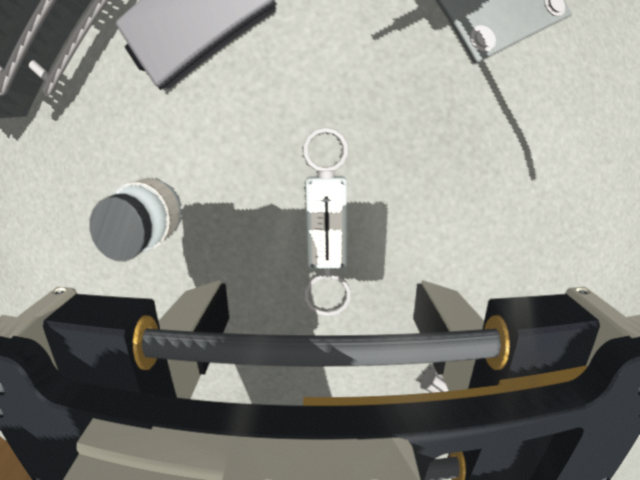

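Run:
```python
from h import *
np.set_printoptions(precision=4,suppress=True)
M=np.load("w1.npy");c=(M[:,:3],M[:,3:6],M[:,6]); f=lambda u,v,z:onz("wrist",(u,v),z,c)
I=cv2.imread("pics/w1.png")
face=np.mean([f(u,v,.018) for u,v in((307,179),(346,179),(342,268),(311,268))],0)
far=np.linalg.norm(f(308,179,.018)-f(345,179,.018)); print("face",face,"w",far)
for nm,L,R,T,B in(("up",(304.5,150),(347.5,150),(326,129),(325,171)),("dn",(306.5,294),(350.5,294),(328,274),(328,314))):
  p=[f(*q,.009) for q in(L,R,T,B)]; print(nm,(p[0]+p[1])/2,"dx",np.linalg.norm(p[0]-p[1]),"dist",np.linalg.norm(((p[0]+p[1])/2-face)[:2]),(p[2]+p[3])/2,np.linalg.norm(p[2]-p[3]))
Z=cv2.resize(I[115:325,270:385],None,fx=2.8,fy=2.8,interpolation=cv2.INTER_CUBIC)
cv2.imwrite("pics/z2.png",Z);print(Z.shape)
```

```text
face [0.4358 0.2533 0.018 ] w 0.030336184191504783
up [0.4888 0.2864 0.009 ] dx 0.03583181122745603 dist 0.06244935716667918 [0.4884 0.2866 0.009 ] 0.035413106801369866
dn [0.3782 0.2153 0.009 ] dx 0.04092973363652883 dist 0.06892524545090951 [0.3776 0.2155 0.009 ] 0.04152973728183441
(588, 322, 3)
```

View pics/z2.png

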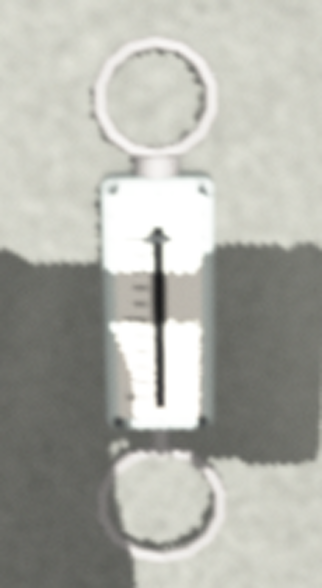

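The picture confirms the eye is at the collar end (outer 36 mm, 62 mm from the case centre) and the loop is below (41 mm, 69 mm away). Descending to grasp.

Request:
arm_command:
  deltas: [0, 0, 0.013, 0, 0, -0.05, 60, 0, 0, 0.013, 0, 0, -0.09, 60, 0, 0, 0.013, 0, 0, -0.12, 60, 0, 0, 0.013, 0, 0, -0.14, 60, 0, 0, 0.013, 0, 0, -0.155, 60, 0, 0, 0.013, 0, 0, -0.162, 60, 0, 0, 0.013, 0, 0, -0.162, 60, 0, 0, 0.013, 0, 0, -0.162, 60]
  force: 15

```text
clock: 2.8
position: [0.4366, 0.2525, 0.0246]
ee_rot: [3.018, 0.872, 0.002]
force: [0.5, -0.4, 0.4]
width: 0.654
gripper_force: 0.0
```

Request:
arm_command:
  deltas: [0, 0, 0, 0, 0, -0.003, 60, 0, 0, 0, 0, 0, -0.003, 50, 0, 0, 0, 0, 0, -0.003, 40, 0, 0, 0, 0, 0, -0.003, 30, 0, 0, 0, 0, 0, -0.003, 28, 0, 0, 0, 0, 0, -0.003, 28, 0, 0, 0, 0, 0, -0.003, 28, 0, 0, 0, 0, 0, 0.05, 28, 0, 0, 0, 0, 0, 0.09, 28, 0, 0, 0, 0, 0, 0.12, 28, 0, 0, 0, 0, 0, 0.12, 28]
  force: 20

```text
clock: 3.9
position: [0.4378, 0.2541, 0.1474]
ee_rot: [-3.016, -0.872, -0.01]
force: [0.6, 1.0, -2.0]
width: 0.364
gripper_force: 20.0
```

```bash
cat >> h.py <<'E'
from scipy.spatial.transform import Rotation as Ro
def turn(Rd,cur=None):
    cur=Ro.from_rotvec(sensors.observe()["ee_rot"]) if cur is None else cur
    return ((Rd*cur.inv()).as_rotvec()/(np.pi/2)).round(4)
def horiz(psi):
    s=np.array([np.cos(psi),np.sin(psi),0]); x=np.array([0,0,1.]); return Ro.from_matrix(np.stack([x,np.cross(s,x),s],1))
E
python3 - <<'E'
from h import *
for p in(1.12,.9,.6): print(p,turn(horiz(p)))
s=sensors.observe();print(s["position"],s["joints"],s["ee_rot"])
E
```

```text
1.12 [ 0.7506 -0.6705  0.2787]
0.9 [ 0.6679 -0.7439  0.1689]
0.6 [ 0.5472 -0.8321  0.0187]
[0.43778649 0.25414737 0.14742824] [-0.19199916  0.41754709 -0.57365243  1.94764521  0.2983001   0.8531676
 -1.93132758] [-3.01647352 -0.87234362 -0.00996279]
```

Request:
arm_command:
  deltas: [0.15, -0.13, 0.055, 0.0, -0.06, 0.05, 28, 0.3, -0.26, 0.11, 0.02, -0.14, 0.1, 28, 0.45, -0.4, 0.165, 0.04, -0.2, 0.13, 28, 0.6, -0.53, 0.22, 0.06, -0.27, 0.13, 28, 0.7506, -0.6705, 0.2787, 0.062, -0.304, 0.13, 28, 0.7506, -0.6705, 0.2787, 0.062, -0.304, 0.13, 28, 0.7506, -0.6705, 0.2787, 0.062, -0.304, 0.13, 28, 0.7506, -0.6705, 0.2787, 0.062, -0.304, 0.13, 28, 0.7506, -0.6705, 0.2787, 0.062, -0.304, 0.13, 28, 0.7506, -0.6705, 0.2787, 0.062, -0.304, 0.13, 28, 0.7506, -0.6705, 0.2787, 0.062, -0.304, 0.13, 28, 0.7506, -0.6705, 0.2787, 0.062, -0.304, 0.13, 28, 0.7506, -0.6705, 0.2787, 0.062, -0.304, 0.13, 28, 0.7506, -0.6705, 0.2787, 0.062, -0.304, 0.13, 28]

```text
clock: 5.3
position: [0.4978, -0.0529, 0.2721]
ee_rot: [-1.681, -0.975, -1.438]
force: [0.7, -0.8, -2.3]
width: 0.372
gripper_force: 20.0
```

Run:
```python
from h import *
s=sensors.observe();print(s["clock"],s["position"],s["joints"].round(2),s["ee_rot"],turn(horiz(1.12)))
for n in("wrist","top","side"):
  c=cal(n);I=optics.get_image(n);cv2.imwrite(f"pics/{n}2.png",I);print(n,proj(n,[.634,.08,.347],c))
  if n=="wrist":np.save("w2.npy",np.hstack([c[0],c[1],c[2][:,None]]))
W=cv2.imread("pics/wrist2.png");T=cv2.imread("pics/top2.png");S=cv2.imread("pics/side2.png")
cv2.imwrite("pics/m2.png",np.hstack([cv2.resize(W,(800,600))[:,:]]))
```

```text
5.3 [ 0.49783514 -0.05288298  0.27211242] [ 1.51  1.07 -1.22  2.06 -0.7   0.78  0.57] [-1.68124538 -0.9750775  -1.43807791] [ 0.0627 -0.0608  0.0193]
wrist [389.26836236 103.39108546]
top [261.84396024 205.77181998]
side [335.4254485  143.53346211]
```

View pics/m2.png

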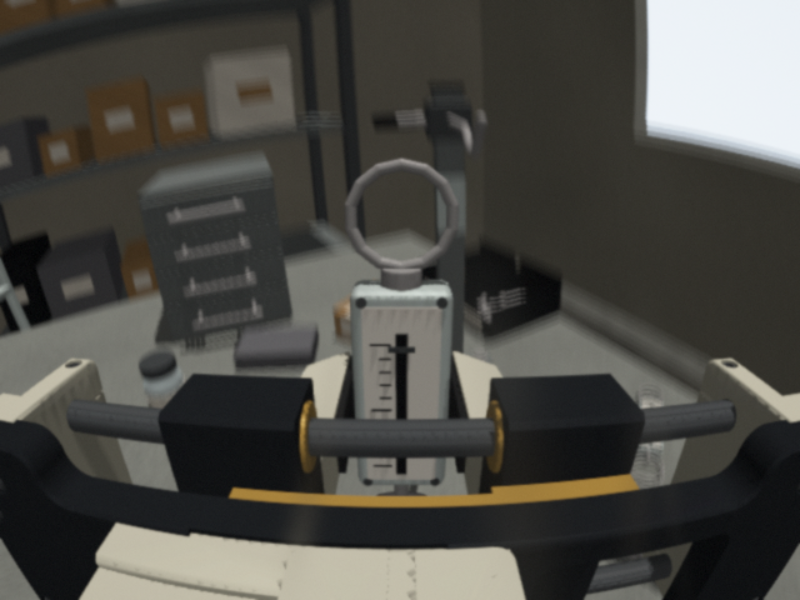

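The hook tip shows at about (483,117) in the enlarged wrist view, and the eye ring at (402,214) is upright. I'll move closer and let it settle.

Request:
arm_command:
  deltas: [0, 0, 0, 0.03, 0.01, 0.01, 28, 0, 0, 0, 0.06, 0.02, 0.01, 28, 0, 0, 0, 0.08, 0.03, 0.01, 28, 0, 0, 0, 0.08, 0.03, 0.01, 28, 0, 0, 0, 0.08, 0.03, 0.01, 28, 0, 0, 0, 0.08, 0.03, 0.01, 28, 0, 0, 0, 0.08, 0.03, 0.01, 28]

```text
clock: 6.15
position: [0.5775, -0.0216, 0.2839]
ee_rot: [-1.686, -0.982, -1.432]
force: [0.6, -0.2, -2.1]
width: 0.368
gripper_force: 20.0
```

Run:
```python
from h import *
s=sensors.observe();print(s["clock"],s["position"],s["joints"].round(2),turn(horiz(1.12)))
for n in("wrist","top","side"):
  c=cal(n);I=optics.get_image(n);cv2.imwrite(f"pics/{n}3.png",I);print(n,proj(n,[.634,.08,.347],c))
  if n=="wrist":np.save("w3.npy",np.hstack([c[0],c[1],c[2][:,None]]))
W=cv2.imread("pics/wrist3.png");T=cv2.imread("pics/top3.png");S=cv2.imread("pics/side3.png")
r=lambda I,u,v,w,h,k:cv2.resize(I[v:v+h,u:u+w],None,fx=k,fy=k,interpolation=cv2.INTER_CUBIC)
cv2.imwrite("pics/m3.png",np.hstack([r(W,240,20,200,200,2.5),np.vstack([r(T,220,170,100,83,3)[:249],r(S,270,90,100,84,3)[:251]])]))
```

```text
6.15 [ 0.5774925  -0.02161409  0.2839265 ] [ 1.34  1.06 -1.22  1.96 -0.76  0.71  0.54] [ 0.0673 -0.0623  0.0177]
wrist [322.31671338 128.11218467]
top [261.84396024 205.77181998]
side [335.4254485  143.53346211]
```

View pics/m3.png

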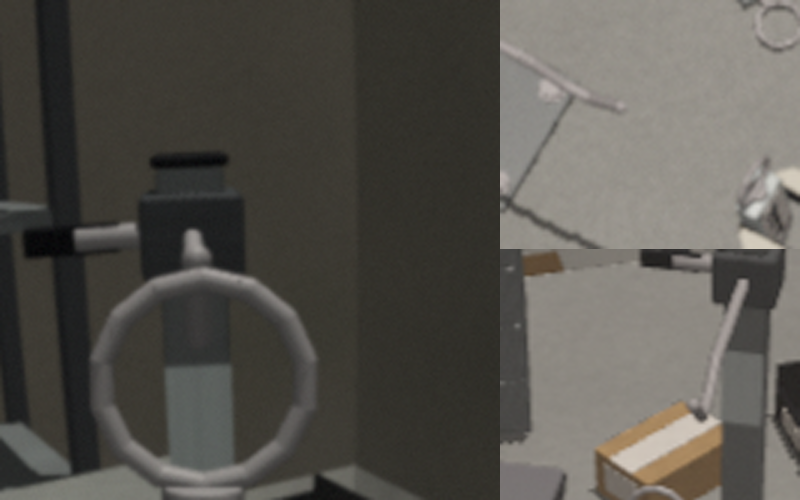

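Run:
```python
from h import *
np.set_printoptions(precision=4,suppress=True)
M=np.load("w3.npy");c=(M[:,:3],M[:,3:6],M[:,6])
R=Ro.from_rotvec(sensors.observe()["ee_rot"]).as_matrix(); p=sensors.observe()["position"]; print("x",R[:,0],"z",R[:,2],"psi",np.arctan2(R[1,2],R[0,2]))
rs=[ray("top",(180+319/4,160+183/4)),ray("side",(336.4,143.6)),ray("wrist",(240+194/2.5,20+238/2.5),c)]
def ls(rs,zc=True):
  A,b=[],[]
  for o,d in rs:
    Q=np.eye(3)-np.outer(d,d);A.append(Q);b.append(Q@o)
  if zc: A.append(np.array([[0,0,1.]]));b.append(np.array([.351]))
  return np.linalg.lstsq(np.vstack(A),np.hstack(b),rcond=None)[0]
for z in(True,False):
  P=ls(rs,z);print("tip",P,[np.linalg.norm(np.cross(P-o,d)) for o,d in rs])
for i in range(3): print("without",i,ls(rs[:i]+rs[i+1:]))
eye=p+.0125*R[:,2]+.063*R[:,0]; o,d=ray("wrist",(240+203/2.5,20+376/2.5),c); t=(eye-o)@R[:,2]/(d@R[:,2]); print("eye nominal",eye,"by ray",o+t*d, "cam",o)
print("wrist top2 tip ray check",proj("wrist",P,c))
```

```text
x [0.0989 0.1016 0.9899] z [ 0.454   0.8806 -0.1357] psi 1.0947993039690764
tip [0.6334 0.0814 0.3515] [np.float64(0.0022222964518535224), np.float64(0.005222526014269738), np.float64(0.004370833043272493)]
tip [0.6333 0.0812 0.3518] [np.float64(0.0023588430590104513), np.float64(0.005396769682957808), np.float64(0.004057191935517318)]
without 0 [0.6316 0.0748 0.3529]
without 1 [0.6325 0.0835 0.3532]
without 2 [0.6346 0.0819 0.3487]
eye nominal [ 0.5897 -0.0044  0.3443] by ray [ 0.589  -0.0042  0.3433] cam [ 0.5222 -0.1352  0.3819]
wrist top2 tip ray check [320.2444 120.7732]
```

Run:
```python
from h import *
for p in(1.05,.95,.85):print(p,turn(horiz(p)))
```

```text
1.05 [ 0.0636 -0.0645 -0.0267]
0.95 [ 0.0603 -0.0677 -0.0902]
0.85 [ 0.0569 -0.0707 -0.1538]
```

Request:
arm_command:
  deltas: [0.06, -0.068, -0.09, 0, 0, 0.005, 28, 0.06, -0.068, -0.09, 0.01, 0.02, 0.005, 28, 0.06, -0.068, -0.09, 0.02, 0.04, 0.005, 28, 0.06, -0.068, -0.09, 0.03, 0.055, 0.005, 28, 0.06, -0.068, -0.09, 0.035, 0.066, 0.005, 28, 0.06, -0.068, -0.09, 0.035, 0.066, 0.005, 28, 0.06, -0.068, -0.09, 0.035, 0.066, 0.005, 28, 0.06, -0.068, -0.09, 0.035, 0.066, 0.005, 28]

```text
clock: 7.1
position: [0.6141, 0.0399, 0.2879]
ee_rot: [-1.646, -0.853, -1.646]
force: [0.7, -0.3, -1.5]
width: 0.367
gripper_force: 20.0
```

Run:
```python
from h import *
np.set_printoptions(precision=4,suppress=True)
s=sensors.observe();R=Ro.from_rotvec(s["ee_rot"]).as_matrix();p=s["position"]
print(s["clock"],p,s["joints"].round(2),R[:,0],R[:,2],np.arctan2(R[1,2],R[0,2]),turn(horiz(.95)))
print("eye",p+.0125*R[:,2]+.063*R[:,0])
c=cal("wrist");I=optics.get_image("wrist");cv2.imwrite("pics/w4.png",I);print(proj("wrist",[.633,.0815,.3515],c),proj("wrist",[.649,.114,.325],c))
cv2.imwrite("pics/z4.png",cv2.convertScaleAbs(cv2.resize(I[60:220,220:420],None,fx=3,fy=3,interpolation=cv2.INTER_CUBIC),alpha=1.5))
```

```text
7.1 [0.6141 0.0399 0.2879] [ 1.25  1.17 -1.27  2.1  -1.32  0.5   1.15] [-0.      0.0004  1.    ] [ 0.5772  0.8166 -0.0003] 0.9555312492411147 [ 0.0002  0.     -0.0035]
eye [0.6213 0.0501 0.3509]
[304.5949 158.9493] [297.9977 197.6776]
```

View pics/z4.png

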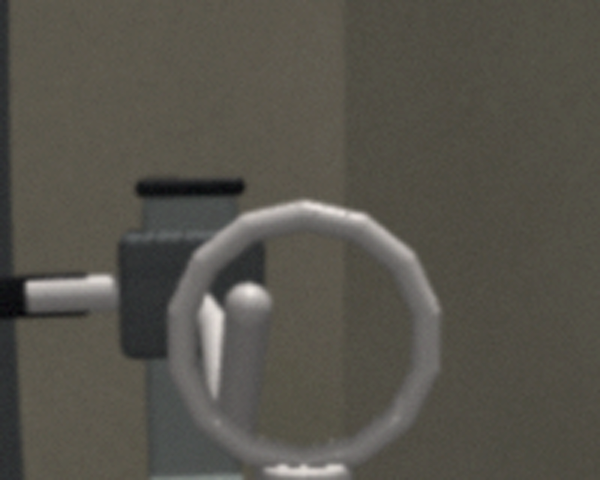

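The tip is at (302,160) against (305,159) predicted, so the measurement holds. The joints are near their limits, so I'll reduce the yaw while advancing the ring to the tip.

Request:
arm_command:
  deltas: [0, 0, -0.05, 0, 0, 0, 28, 0, 0, -0.1, 0.0, 0.0, 0, 28, 0, 0, -0.13, 0.005, 0.014, 0, 28, 0, 0, -0.13, 0.011, 0.028, 0, 28, 0, 0, -0.13, 0.011, 0.028, 0, 28, 0, 0, -0.13, 0.011, 0.028, 0, 28]

```text
clock: 7.75
position: [0.6382, -0.022, 0.2691]
ee_rot: [-1.732, -0.776, -1.716]
force: [-0.2, -0.4, -2.0]
width: 0.368
gripper_force: 20.0
```

```bash
cat > st.py <<'E'
from h import *
np.set_printoptions(precision=4,suppress=True)
s=sensors.observe();R=Ro.from_rotvec(s["ee_rot"]).as_matrix();p=s["position"]
print(s["clock"],p,s["joints"].round(3),"x",R[:,0],"z",R[:,2],"psi",np.arctan2(R[1,2],R[0,2]),s["force"])
print("eye",p+.0125*R[:,2]+.063*R[:,0])
E
python3 st.py
```

```text
7.75 [ 0.6382 -0.022   0.2691] [ 1.313  1.222 -1.267  2.062 -1.317  0.449  1.173] x [0.0064 0.0075 1.    ] z [ 0.666   0.7459 -0.0098] psi 0.8418671808491767 [-0.1794 -0.38   -2.0021]
eye [ 0.6469 -0.0122  0.332 ]
```

The wrist has run into its joint limits (j3, j5). I'll identify the kinematics so I can pick a feasible hanging pose.

```bash
cat > kin.py <<'E'
from h import *
import itertools
from scipy.optimize import least_squares
LO=np.array([-2.62,-.44,-1.27,.08,-1.32,.12,-2.74]);HI=np.array([2.62,2.09,1.32,2.57,4.46,2,2.74])
def fk(q,k,sg):
    s1,s3,s5,s7=sg; y0,h,L1,L2,L3,a1,a2,a3,y7=k
    R=Ro.from_euler("z",y0+s1*q[0]); p=np.array([0,0,h])
    for ay,l,az,a in((q[1],L1,s3*q[2],a1),(q[3],L2,s5*q[4],a2),(q[5],L3,s7*q[6]+y7,a3)):
        p=p+R.apply([a,0,0]) if 0 else p
        R=R*Ro.from_euler("y",ay); p=p+R.apply([a,0,l]); R=R*Ro.from_euler("z",az)
    return p,R
E
cat > fit.py <<'E'
from kin import *
D=[([1.00537265,.43522135,.02497925,1.57408407,-.01156793,1.13400757,-.07513671],[.27877,-.55885,.24495],[-3.05643929,-.72003938,.00083]),
([-.1861332,.37373245,-.58204365,1.90283656,.24676632,.93850546,-1.90597121],[.43452922,.25742639,.1833707],[-3.02153311,-.85046913,.00479953]),
([-.19199916,.41754709,-.57365243,1.94764521,.2983001,.8531676,-1.93132758],[.43778649,.25414737,.14742824],[-3.01647352,-.87234362,-.00996279]),
([1.51,1.07,-1.22,2.06,-.7,.78,.57],[.4978,-.0529,.2721],[-1.68124538,-.9750775,-1.43807791]),
([1.34,1.06,-1.22,1.96,-.76,.71,.54],[.5775,-.0216,.2839],[-1.686,-.982,-1.432]),
([1.25,1.17,-1.27,2.1,-1.32,.5,1.15],[.6141,.0399,.2879],[-1.646,-.853,-1.646]),
([1.313,1.222,-1.267,2.062,-1.317,.449,1.173],[.6382,-.022,.2691],[-1.732,-.776,-1.716])]
def res(k,sg):
    o=[]
    for q,p,r in D:
        P,R=fk(q,k,sg); o+=list(P-p)+list(.3*(Ro.from_rotvec(r).inv()*R).as_rotvec())
    return o
best=[]
for sg in itertools.product((1,-1),repeat=4):
  for y0,y7 in itertools.product((0,1.57,3.14,-1.57),repeat=2):
    f=least_squares(res,[y0,.3,.4,.4,.2,0,0,0,y7],args=(sg,),max_nfev=40); best.append((f.cost,sg,f.x.round(4).tolist()))
best.sort(key=lambda b:b[0])
for b in best[:4]:print(b)
import json;json.dump(best[0],open("kin.json","w"))
E
time python3 fit.py
```

```text
(np.float64(0.0011097129355206225), (-1, -1, -1, -1), [-0.0412, 0.3112, 0.5115, 0.4093, 0.3353, 0.0562, 0.0084, 0.0161, -4.7315])
(np.float64(0.0011097129355207163), (-1, -1, -1, -1), [-0.0412, 0.3112, 0.5115, 0.4093, 0.3353, 0.0562, 0.0084, 0.0161, 1.5517])
(np.float64(0.001109712935520985), (-1, -1, -1, -1), [-0.0412, 0.3112, 0.5115, 0.4093, 0.3353, 0.0562, 0.0084, 0.0161, 1.5517])
(np.float64(0.001109712935522455), (-1, -1, -1, -1), [-0.0412, 0.3112, 0.5115, 0.4093, 0.3353, 0.0562, 0.0084, 0.0161, 1.5517])
real	0m23.491s
user	0m23.375s
sys	0m0.133s
```

```bash
cat >> kin.py <<'E'
import json
def ik(p,R,seeds,m=.05,K=json.load(open("kin.json")) if __import__("os").path.exists("kin.json") else None):
    out=[]
    for q0 in seeds:
        def g(q):
            P,Q=fk(q,K[2],K[1]); return np.hstack([P-p,.3*(R.inv()*Q).as_rotvec(),.0005*(q-(LO+HI)/2)/(HI-LO)])
        f=least_squares(g,np.clip(q0,LO+m+.01,HI-m-.01),bounds=(LO+m,HI-m),max_nfev=60)
        out.append((np.abs(g(f.x)[:6]).max(),f.x))
    return min(out,key=lambda o:o[0])
E
cat > s.py <<'E'
from kin import *
rng=np.random.default_rng(0); seeds=[rng.uniform(LO,HI) for _ in range(10)]+[np.array([1.25,1.17,-1.2,2.1,-1.2,.5,1.15])]
tip=np.array([.633,.0815,.351]);st=np.array([.442,.897,0])
for flip in(0,1):
  for psi in(1.3,1.0,.7,.4,.1):
    R=horiz(psi); s=R.as_matrix()[:,2]
    if flip: R=R*Ro.from_euler("z",np.pi)
    r=[]
    for E in(tip-.04*st,tip+.036*st-[0,0,.037]):
        e,q=ik(E-[0,0,.063]-.0125*s,R,seeds); r+= [round(e,4),q.round(2).tolist()]
    print(flip,psi,*r)
E
time python3 s.py
```

```text
0 1.3 0.0 [1.06, 1.09, -1.03, 1.75, -0.84, 1.03, 0.65] 0.0 [0.67, 0.93, -0.52, 1.79, -1.27, 1.27, 0.99]
0 1.0 0.0 [1.17, 1.04, -1.07, 2.05, -1.27, 0.74, 1.06] 0.0 [-0.01, 0.85, 0.5, 2.08, 4.41, 1.86, 1.2]
0 0.7 0.0 [0.16, 0.7, 0.39, 2.36, 4.31, 1.75, 1.35] 0.0 [-0.09, 0.81, 0.47, 2.33, 4.09, 1.82, 1.31]
0 0.4 0.0068 [-0.26, 0.8, 0.8, 2.52, 3.88, 1.95, 1.16] 0.0 [-0.21, 0.8, 0.34, 2.51, 3.61, 1.8, 1.4]
0 0.1 0.0323 [-0.81, 1.15, 1.27, 2.52, 3.26, 1.78, 0.5] 0.0 [-0.91, 1.02, 0.95, 2.52, 3.04, 1.61, 0.78]
1 1.3 0.0 [0.73, 0.84, -0.42, 1.8, -1.23, 1.43, -2.2] 0.0 [0.67, 0.93, -0.52, 1.79, -1.27, 1.27, -2.15]
1 1.0 0.0 [1.17, 1.04, -1.07, 2.05, -1.27, 0.74, -2.08] 0.0 [-0.01, 0.85, 0.5, 2.08, 4.41, 1.86, -1.95]
1 0.7 0.0 [0.27, 0.68, 0.24, 2.37, 4.32, 1.67, -1.75] 0.0 [-0.01, 0.79, 0.36, 2.34, 4.11, 1.75, -1.77]
1 0.4 0.0068 [-0.26, 0.8, 0.8, 2.52, 3.88, 1.95, -1.98] 0.0 [-0.26, 0.81, 0.42, 2.5, 3.61, 1.82, -1.8]
1 0.1 0.0323 [-0.81, 1.15, 1.27, 2.52, 3.26, 1.78, -2.64] 0.0 [0.25, 0.96, -0.84, 2.52, 3.0, 1.82, -0.96]
real	0m5.809s
user	0m5.938s
sys	0m0.100s
```

Run:
```python
from kin import *
q0=np.array([1.25,1.17,-1.2,2.1,-1.2,.5,1.15])
tip=np.array([.633,.0815,.351]);st=np.array([.442,.897,0])
for psi in(1.2,1.35,1.5,1.65):
  R=horiz(psi); s=R.as_matrix()[:,2]; q=q0
  for E in(tip-.08*st,tip-.03*st,tip+.036*st-[0,0,.037]):
    e,q=ik(E-[0,0,.063]-.0125*s,R,[q]+[q0]*(E[2]>.34),m=.1); print(psi,round(e,4),q.round(2).tolist())
for p in(1.35,1.5):print(turn(horiz(p)))
```

```text
Traceback (most recent call last):
TypeError: can't multiply sequence by non-int of type 'numpy.bool'
```

Run:
```python
from kin import *
q0=np.array([1.25,1.17,-1.2,2.1,-1.2,.5,1.15])
tip=np.array([.633,.0815,.351]);st=np.array([.442,.897,0])
for psi in(1.2,1.35,1.5,1.65):
  R=horiz(psi); s=R.as_matrix()[:,2]; q=q0
  for E in(tip-.08*st,tip-.03*st,tip+.036*st-[0,0,.037]):
    e,q=ik(E-[0,0,.063]-.0125*s,R,[q,q0],m=.1); print(psi,round(e,4),q.round(2).tolist())
for p in(1.35,1.5):print(turn(horiz(p)))
```

```text
1.2 0.0 [1.17, 1.08, -1.05, 1.84, -0.88, 0.98, 0.7]
1.2 0.0 [1.05, 1.02, -0.97, 1.86, -1.04, 0.97, 0.82]
1.2 0.0 [0.86, 1.02, -0.82, 1.86, -1.22, 0.98, 1.0]
1.35 0.0 [1.11, 1.12, -1.06, 1.69, -0.72, 1.12, 0.55]
1.35 0.0 [0.99, 1.06, -0.96, 1.71, -0.87, 1.11, 0.66]
1.35 0.0 [0.82, 1.06, -0.81, 1.71, -1.03, 1.11, 0.82]
1.5 0.0 [1.01, 1.13, -0.99, 1.54, -0.67, 1.32, 0.5]
1.5 0.0 [0.94, 1.13, -1.0, 1.55, -0.71, 1.25, 0.51]
1.5 0.0 [0.76, 1.1, -0.8, 1.55, -0.89, 1.26, 0.68]
1.65 0.0 [0.93, 1.17, -0.99, 1.39, -0.59, 1.48, 0.42]
1.65 0.0 [0.81, 1.11, -0.86, 1.4, -0.72, 1.47, 0.51]
1.65 0.0 [0.77, 1.26, -1.03, 1.36, -0.58, 1.32, 0.42]
[ 0.0057 -0.0028  0.3235]
[ 0.0059 -0.0023  0.419 ]
```

Request:
arm_command:
  deltas: [0.005, -0.003, 0.08, -0.03, -0.06, 0, 28, 0.005, -0.003, 0.16, -0.03, -0.06, 0, 28, 0.005, -0.003, 0.24, -0.03, -0.06, 0, 28, 0.005, -0.003, 0.3, -0.03, -0.06, 0, 28, 0.005, -0.003, 0.35, -0.03, -0.06, 0, 28, 0.005, -0.003, 0.35, -0.03, -0.06, 0, 28, 0.005, -0.003, 0.35, -0.03, -0.06, 0, 28, 0.005, -0.003, 0.35, -0.03, -0.06, 0, 28]

```text
clock: 8.55
position: [0.6073, -0.0821, 0.2688]
ee_rot: [-1.342, -1.119, -1.341]
force: [-0.1, 0.8, -2.5]
width: 0.367
gripper_force: 20.0
```

```bash
python3 st.py
```

```text
8.55 [ 0.6073 -0.0821  0.2688] [ 1.12   1.145 -0.958  1.552 -0.69   1.289  0.567] x [-0.0002  0.0011  1.    ] z [ 0.1796  0.9837 -0.001 ] psi 1.3902347109602904 [-0.1097  0.769  -2.5079]
eye [ 0.6095 -0.0697  0.3318]
```

Request:
arm_command:
  deltas: [0, 0, 0, 0.003, 0.04, 0.021, 28, 0, 0, 0, 0.006, 0.08, 0.021, 28, 0, 0, 0, 0.01, 0.11, 0.021, 28, 0, 0, 0, 0.01, 0.124, 0.021, 28, 0, 0, 0, 0.01, 0.124, 0.021, 28, 0, 0, 0, 0.014, 0.132, 0.021, 28, 0, 0, 0, 0.018, 0.141, 0.02, 28, 0, 0, 0, 0.022, 0.15, 0.019, 28, 0, 0, 0, 0.0265, 0.158, 0.016, 28, 0, 0, 0, 0.0265, 0.158, 0.016, 28, 0, 0, 0, 0.0265, 0.158, 0.016, 28]

```text
clock: 9.65
position: [0.6346, 0.0756, 0.2848]
ee_rot: [-1.341, -1.12, -1.34]
force: [-0.0, 0.2, -2.3]
width: 0.371
gripper_force: 20.0
```

```bash
python3 st.py
python3 - <<'E'
from h import *
c=cal("wrist");I=optics.get_image("wrist");print(proj("wrist",[.633,.0815,.3515],c),proj("wrist",[.649,.114,.329],c))
cv2.imwrite("pics/z5.png",cv2.convertScaleAbs(cv2.resize(I[60:220,220:420],None,fx=3,fy=3,interpolation=cv2.INTER_CUBIC),alpha=1.5))
E
```

```text
9.65 [0.6346 0.0756 0.2848] [ 0.977  1.121 -1.051  1.716 -0.822  0.999  0.644] x [-0.0006  0.0015  1.    ] z [ 0.1786  0.9839 -0.0014] psi 1.3911984875518022 [-0.03    0.1645 -2.326 ]
eye [0.6368 0.088  0.3477]
[315.40016963 159.41583976] [336.68918473 198.76573641]
```

View pics/z5.png

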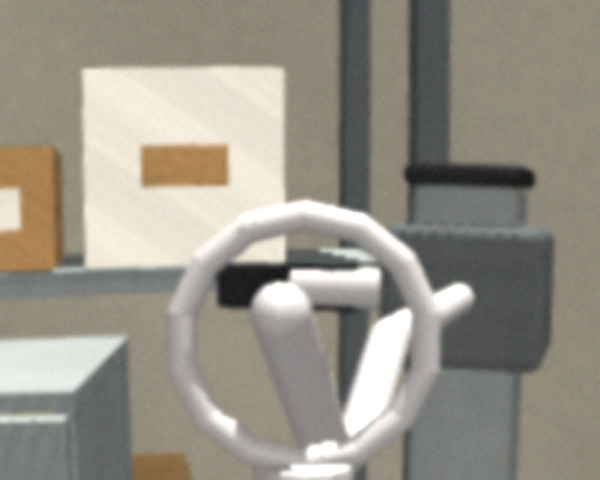

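The hook tip is through the ring, at (282,305) in the crop. Following the 45° arm down to the seat.

Request:
arm_command:
  deltas: [0, 0, 0, 0.003, 0.007, -0.004, 28, 0, 0, 0, 0.006, 0.013, -0.009, 28, 0, 0, 0, 0.009, 0.02, -0.015, 28, 0, 0, 0, 0.012, 0.026, -0.021, 28, 0, 0, 0, 0.012, 0.026, -0.026, 28, 0, 0, 0, 0.012, 0.026, -0.03, 28, 0, 0, 0, 0.012, 0.026, -0.032, 28, 0, 0, 0, 0.012, 0.026, -0.032, 28, 0, 0, 0, 0.012, 0.026, -0.032, 28]

```text
clock: 10.6
position: [0.6467, 0.1011, 0.2531]
ee_rot: [-1.342, -1.121, -1.341]
force: [-0.3, 0.1, -1.8]
width: 0.367
gripper_force: 20.0
```

```bash
python3 st.py
```

```text
10.6 [0.6467 0.1011 0.2531] [ 0.929  1.174 -1.043  1.715 -0.825  0.944  0.689] x [-0.0011  0.0018  1.    ] z [ 0.1796  0.9837 -0.0015] psi 1.3902656225489394 [-0.2502  0.137  -1.7961]
eye [0.6488 0.1135 0.3161]
```

Request:
arm_command:
  deltas: [0, 0, 0, 0, 0, -0.001, 28, 0, 0, 0, 0, 0, -0.002, 28, 0, 0, 0, 0, 0, -0.003, 28, 0, 0, 0, 0, 0, -0.003, 28]

```text
clock: 11.0
position: [0.6467, 0.1016, 0.2517]
ee_rot: [-1.339, -1.12, -1.342]
force: [0.3, -0.2, 5.1]
width: 0.368
gripper_force: 20.0
```

Request:
arm_command:
  deltas: [0, 0, 0, 0, 0, 0.0015, 28, 0, 0, 0, 0, 0, 0.0015, 28, 0, 0, 0, 0, 0, 0.0015, 40, 0, 0, 0, 0, 0, 0.0015, 50, 0, 0, 0, 0, 0, 0.0015, 60, 0, 0, 0, 0, 0, 0.0015, 75, 0, 0, 0, 0, 0, 0.0015, 75, 0, 0, 0, 0, 0, 0.0015, 75, 0, 0, 0, 0, 0, 0.0015, 75, 0, 0, 0, -0.003, -0.015, 0.0015, 75, 0, 0, 0, -0.007, -0.04, 0.0015, 75, 0, 0, 0, -0.013, -0.07, 0.0015, 75, 0, 0, 0, -0.022, -0.12, 0.0015, 75, 0, 0, 0, -0.022, -0.12, 0.0015, 75, 0, 0, 0, -0.022, -0.12, 0.0015, 75, 0, 0, 0, -0.022, -0.12, 0.0015, 75]

```text
clock: 12.6
position: [0.6242, -0.0185, 0.2517]
ee_rot: [-1.341, -1.121, -1.341]
force: [-0.2, 0.0, -0.8]
width: 0.818
gripper_force: 0.0
```

```bash
python3 st.py
python3 - <<'E'
from h import *
c=cal("wrist");I=optics.get_image("wrist");np.save("w6.npy",np.hstack([c[0],c[1],c[2][:,None]]));cv2.imwrite("pics/w6.png",I)
T=optics.get_image("top");cv2.imwrite("pics/top6.png",T);S=optics.get_image("side");cv2.imwrite("pics/side6.png",S)
cv2.imwrite("pics/z6.png",np.hstack([cv2.resize(I[60:360,200:500],None,fx=1.6,fy=1.6),cv2.resize(S[100:220,270:350],(320,480),interpolation=cv2.INTER_CUBIC)]))
E
```

```text
12.6 [ 0.6242 -0.0185  0.2517] [ 1.053  1.163 -0.974  1.617 -0.728  1.167  0.62 ] x [-0.001   0.0014  1.    ] z [ 0.1787  0.9839 -0.0012] psi 1.391105950934226 [-0.2332  0.0125 -0.8231]
eye [ 0.6264 -0.0061  0.3147]
```

View pics/z6.png

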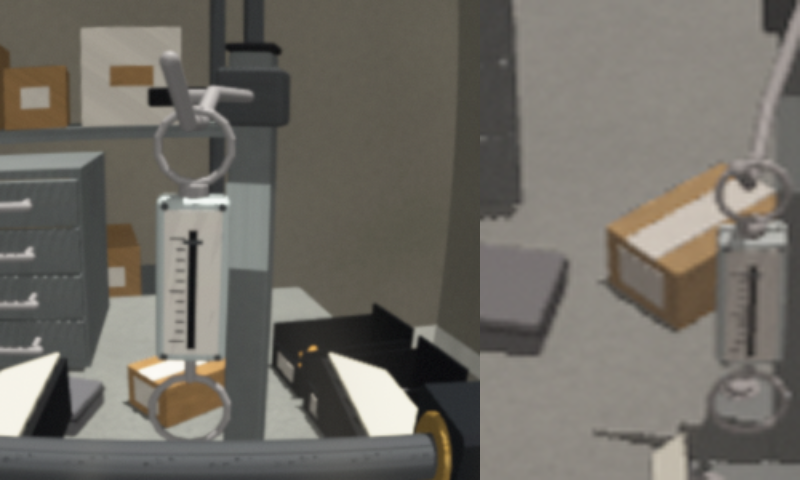

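The balance hangs by its eye and the gripper is clear. Next I'll work out the tin's hook direction numerically.

Run:
```python
from h import *
np.set_printoptions(precision=1,suppress=True)
T=cv2.imread("pics/top0.png");S=cv2.imread("pics/side0.png")
c0=np.array([.4998,-.2315])
th=np.linspace(0,np.pi,7)
for yaw in(.9226,.9226+np.pi):
  a=np.array([np.cos(yaw),np.sin(yaw)])
  pts=[(0,.058),(0,.064),(-11,.072),(-11,.085)]+[(-11*np.cos(t),.085+.011*np.sin(t)) for t in th]+[(11,.0785)]
  for n in("side","top"):
    uv=np.array([proj(n,[*(c0+a*x/1000),z]) for x,z in pts])
    o=np.array([400+280*-4+0,300-360*4]) if n=="side" else np.array([-375*4,300-245*4])
    print(yaw,n,(uv*4+o).tolist() if 0 else [tuple((q*4+o).round().astype(int).tolist()) for q in uv])
# bright mask of hook in lid region
for n,I,cen in(("side",S,(305,390)),("top",T,(398,295))):
  u0,v0=cen[0]-14,cen[1]-16
  g=I[v0:v0+30,u0:u0+28].mean(2).astype(int)
  print(n,u0,v0); print("\n".join(" ".join(f"{x:3d}" for x in r) for r in g[::1]))
```

```text
0.9226 side [(501, 415), (501, 409), (489, 421), (488, 406), (488, 406), (489, 397), (492, 384), (498, 372), (503, 363), (507, 360), (509, 364), (510, 371)]
0.9226 top [(96, 505), (98, 504), (114, 515), (118, 513), (118, 513), (117, 510), (113, 505), (106, 499), (98, 493), (92, 490), (88, 489), (87, 490)]
4.064192653589793 side [(501, 415), (501, 409), (510, 379), (509, 364), (509, 364), (507, 360), (503, 363), (498, 372), (492, 384), (489, 397), (488, 406), (488, 413)]
4.064192653589793 top [(96, 505), (98, 504), (85, 491), (88, 489), (88, 489), (92, 490), (98, 493), (106, 499), (113, 505), (117, 510), (118, 513), (116, 514)]
side 291 374
124 122 122 123 122 122 123 124 108  85  82  83  84  83  90 101  96  85  88  96 105 119 121 124 126 127 128 126
123 123 123 121 118 121 123 118  97  81  82  82  83  96 117 123 110  90  84  84  88  93  97 106 119 125 126 124
124 125 123 121 120 123 124 108  87  82  83  85  88 119 137 124  97  82  83  82  83  83  81  86  98 106 110 119
125 125 124 124 125 125 118  97  81  83  84  82 111 135 137 109  80  81  84  82  83  84  81  82  85  88  90  94
126 
[... 5579 characters left out ...]
 100 104 103 103 102 108 123
 74  71  71  69  72  67  69  67  67  81  93 101 102 102 103 103 103 106 101 103 104 102 100 104 104 104 114 128
 76  74  71  73  71  70  71  72  65  68  79  92 100 100 102 104 102 100 102 105 104 102 101 102 106 114 126 132
 98  79  76  74  74  73  70  67  68  66  68  75  89  99 100 104 102 104 101 103 105 104 104 104 112 127 132 131
123 107  95  78  75  75  72  72  70  72  66  67  75  86  97 101 101 103 103 101 105 103 105 107 120 132 131 131
133 130 120  97  79  75  72  75  72  71  71  70  70  72  84  95 101 101 104 105 103 104 107 118 125 131 131 131
134 134 132 121 101  80  76  74  75  75  72  72  71  66  70  78  93 100 104 104 104 104 114 128 131 133 129 130
```

```bash
cat >> h.py <<'E'
def pit(psi,b):   # tool z pitched b below horizontal, tool x up-ish
    return horiz(psi)*Ro.from_euler("y",-b)
E
python3 - <<'E'
from kin import *
np.set_printoptions(precision=4,suppress=True)
print(pit(1.,.5).as_matrix()[:,2])
M=np.load("w6.npy");c=(M[:,:3],M[:,3:6],M[:,6])
for nm,w,s in(("eye",(321.9,151.9),(338,148)),("loop",(318.75,313),(337,199.5)),("case",(200+192/1.6,60+279/1.6),(270+272/4,100+295/4))):
  print(nm,tri(ray("wrist",w,c),ray("side",s)))
q0=np.array([1.05,1.16,-.97,1.6,-.73,1.17,.62]); rng=np.random.default_rng(1); sd=[q0]+[rng.uniform(LO,HI) for _ in range(8)]
for b in(.5,.8):
  for psi,P in((.9226,[.4998,-.2315,.035]),(1.39,[.62,.0,.12]),(1.39,[.649,.114,.1]),(1.2,[.649,.114,.1])):
    R=pit(psi,b)
    for S in([q0],sd):
      e,q=ik(np.array(P),R,S,m=.08);print(b,psi,round(e,4),q.round(2).tolist())
E
```

```text
[ 0.4742  0.7385 -0.4794]
eye (array([0.6476, 0.1117, 0.3124]), np.float64(0.0007952726764736869))
loop (array([0.6449, 0.1071, 0.1848]), np.float64(0.0006623975997694355))
case (array([0.6469, 0.11  , 0.2506]), np.float64(0.0005677733780867306))
0.5 0.9226 0.0 [1.32, 1.04, -0.6, 1.84, -0.69, 0.86, 0.85]
0.5 0.9226 0.0 [1.19, 0.97, -0.38, 1.85, -0.87, 0.98, 1.02]
0.5 1.39 0.0 [0.85, 0.97, -0.71, 1.65, -0.58, 0.99, 0.57]
0.5 1.39 0.0 [0.66, 0.88, -0.36, 1.68, -0.85, 1.14, 0.8]
0.5 1.39 0.0 [0.67, 0.99, -0.69, 1.7, -0.72, 0.82, 0.61]
0.5 1.39 0.0 [0.44, 0.88, -0.3, 1.72, -1.04, 1.03, 0.86]
0.5 1.2 0.0 [0.72, 0.95, -0.72, 1.86, -0.97, 0.62, 0.77]
0.5 1.2 0.0 [0.52, 0.85, -0.39, 1.89, -1.24, 0.84, 0.97]
0.8 0.9226 0.0 [1.08, 0.8, -0.37, 1.92, -0.75, 0.77, 0.8]
0.8 0.9226 0.0 [1.14, 0.82, -0.46, 1.92, -0.67, 0.73, 0.72]
0.8 1.39 0.0 [0.77, 0.82, -0.71, 1.69, -0.36, 0.87, 0.3]
0.8 1.39 0.0 [0.54, 0.72, -0.31, 1.72, -0.69, 0.99, 0.59]
0.8 1.39 0.0 [0.53, 0.81, -0.61, 1.71, -0.51, 0.74, 0.32]
0.8 1.39 0.0 [0.3, 0.73, -0.23, 1.74, -0.85, 0.88, 0.6]
0.8 1.2 0.0 [0.55, 0.76, -0.63, 1.84, -0.67, 0.55, 0.32]
0.8 1.2 0.0 [0.77, 0.96, -1.07, 1.8, 0.13, 0.49, -0.39]
```

Request:
arm_command:
  deltas: [0, 0, 0, -0.02, -0.05, 0, 75, -0.08, 0.015, 0, -0.04, -0.1, 0, 75, -0.16, 0.03, 0, -0.06, -0.14, 0, 75, -0.24, 0.044, 0, -0.08, -0.18, 0, 75, -0.313, 0.057, 0, -0.1, -0.23, 0, 75, -0.313, 0.057, 0, -0.12, -0.28, 0, 75, -0.313, 0.057, 0, -0.148, -0.342, -0.03, 75, -0.313, 0.057, 0, -0.148, -0.342, -0.07, 75, -0.313, 0.057, 0, -0.148, -0.342, -0.11, 75, -0.313, 0.057, 0, -0.148, -0.342, -0.12, 75, -0.313, 0.057, 0, -0.148, -0.342, -0.12, 75, -0.313, 0.057, 0, -0.148, -0.342, -0.12, 75]

```text
clock: 13.95
position: [0.4781, -0.3593, 0.1342]
ee_rot: [-1.727, -1.448, -1.028]
force: [-0.3, -0.3, 1.4]
width: 0.819
gripper_force: 0.0
```

```bash
python3 st.py
python3 - <<'E'
from h import *
c=cal("wrist");I=optics.get_image("wrist");np.save("w7.npy",np.hstack([c[0],c[1],c[2][:,None]]));cv2.imwrite("pics/w7.png",I)
c0=np.array([.4998,-.2315]);a=np.array([np.cos(.9226),np.sin(.9226)]);b=np.array([-a[1],a[0]])
print("lid",[proj("wrist",[*(c0+a*x+b*y),.058],c).round(1).tolist() for x,y in((0,0),(.032,.022),(.032,-.022),(-.032,-.022),(-.032,.022))])
print("arch far..near",[proj("wrist",[*(c0+a*.011*np.cos(t)),.085+.011*np.sin(t)],c).round(1).tolist() for t in np.linspace(0,np.pi,5)])
u,v=proj("wrist",[*c0,.08],c).astype(int)
g=I[v-30:v+34:2,u-34:u+36:2].mean(2).astype(int); print(u-34,v-30)
print("\n".join(" ".join(f"{x:3d}" for x in r) for r in g))
E
```

```text
13.95 [ 0.4781 -0.3593  0.1342] [ 1.278  1.089 -0.699  1.269 -0.268  1.551  0.611] x [0.0814 0.4727 0.8775] z [ 0.1567  0.8634 -0.4796] psi 1.3912654907009183 [-0.3188 -0.3479  1.4491]
eye [ 0.4852 -0.3188  0.1835]
lid [[318.9, 232.3], [313.3, 201.5], [359.3, 217.1], [325.6, 269.3], [274.9, 249.0]]
arch far..near [[325.5, 198.9], [323.7, 193.5], [319.1, 196.0], [314.2, 205.4], [312.2, 215.9]]
284 182
190 192 194 194 192 188 188 190 189 185 186 184 183 184 184 184 188 189 192 190 191 191 188 188 184 182 187 189 189 185 184 190 193 195 191
189 190 188 186 187 184 186 189 189 185 182 183 182 183 185 183 190 191 189 187 186 186 186 186 182 183 186 188 190 189 188 192 194 194 193
191 192 185 181 181 184 186 193 194 188 189 191 185 182 183 185 188 188 189 185 185 186 190 187 188 188 190 187 188 188 188 188 192 194 190
186 185 181 181 185 191 190 193 196 194 188 191 187 185 190 188 180 187 190 188 186 186 188 190 194 191 189 188 188 187 187 187 191 190 187
183 186 186 186 190 193 190 188 190 192 192 189 189 187 189 187 185 186 191 192 185 184 189 192 192 188 188 191 192 188 182 186 189 185 
[... 3083 characters left out ...]

184 155 112 108 110 111 111 108 110 110  96  60  48  68  94 104 148 207 208 202 169 125 108 108 110 110 106 107 108 108 106  98  86 135 116
160 115 110 107 112 111 108 107 109 108  62  49  47  49  70 100 110 117 120 108 104 110 109 109 110 107 105 107 108 108 102  87 102 116 112
127 111 108 112 111 108 108 109 112 106  64  47  49  59  64  93 106 104 103 100 105 110 108 109 107 105 104 108 110 106  93 108 132 112 111
113 110 110 111 111 108 108 110 112 107  96  83  66 100 105 108 106 106 107 109 111 110 109 110 106 106 105 107 106  99  91 135 118 114 111
111 112 113 113 109 110 110 111 108 108 108 106 103 106 110 108 106 107 107 110 110 108 109 104 106 105 109 106 102  83 122 125 111 115 111
```

The brightness pattern shows the near leg joining the boss and the far leg ending free. So the hook opens away, with tin +x at yaw 0.92, and the lid edges match the prediction within 1.5 mm. Going to pre-grasp.

Request:
arm_command:
  deltas: [0, 0, -0.09, -0.01, 0, 0, 80, 0, 0, -0.18, -0.025, 0.0, -0.02, 80, 0, 0, -0.26, -0.025, 0.02, -0.04, 80, 0, 0, -0.298, -0.025, 0.045, -0.053, 80, 0, 0, -0.298, -0.025, 0.066, -0.053, 80, 0, 0, -0.298, -0.025, 0.066, -0.053, 80, 0, 0, -0.298, -0.025, 0.066, -0.053, 80]

```text
clock: 14.7
position: [0.4525, -0.2951, 0.0804]
ee_rot: [-2.124, -1.06, -1.259]
force: [-0.1, -0.1, -0.5]
width: 0.868
gripper_force: 0.0
```

```bash
python3 st.py;python3 - <<'E'
from h import *
print(turn(pit(.9226,.5)),np.array([.4998,-.2315,.035])-sensors.observe()["position"])
E
```

```text
14.7 [ 0.4525 -0.2951  0.0804] [ 1.515  1.009 -0.754  1.808 -0.497  0.918  0.674] x [0.2874 0.3863 0.8765] z [ 0.5298  0.6982 -0.4815] psi 0.9216694381045207 [-0.1381 -0.0523 -0.4672]
eye [ 0.4773 -0.2621  0.1296]
[ 0.0027  0.0012 -0.0008] [ 0.04725412  0.06361879 -0.04542201]
```

Request:
arm_command:
  deltas: [0, 0, 0, 0.015, 0.02, -0.015, 80, 0, 0, 0, 0.03, 0.04, -0.029, 80, 0, 0, 0, 0.042, 0.057, -0.041, 80, 0, 0, 0, 0.047, 0.0635, -0.0455, 80, 0, 0, 0, 0.047, 0.0635, -0.0455, 80, 0, 0, 0, 0.047, 0.0635, -0.0455, 70, 0, 0, 0, 0.047, 0.0635, -0.0455, 60, 0, 0, 0, 0.047, 0.0635, -0.0455, 50, 0, 0, 0, 0.047, 0.0635, -0.0455, 36, 0, 0, 0, 0.047, 0.0635, -0.0455, 36, 0, 0, 0, 0.047, 0.0635, -0.0455, 36, 0, 0, 0, 0.047, 0.0635, -0.0455, 36]
  force: 45

```text
clock: 15.9
position: [0.4986, -0.2317, 0.0331]
ee_rot: [-2.124, -1.056, -1.258]
force: [-2.0, -4.1, 3.9]
width: 0.477
gripper_force: 45.0
```

```bash
python3 st.py
```

```text
15.9 [ 0.4986 -0.2317  0.0331] [ 1.426  1.094 -0.787  1.88  -0.54   0.719  0.709] x [0.2894 0.3839 0.8769] z [ 0.53    0.6985 -0.4808] psi 0.9217349460971063 [-2.0013 -4.1024  3.9284]
eye [ 0.5234 -0.1988  0.0823]
```

Tin gripped at 43.9 mm width. Lifting it.

Request:
arm_command:
  deltas: [0, 0, 0, 0, 0, 0.015, 36, 0, 0, 0, 0, 0, 0.04, 36, 0, 0, 0, 0, 0, 0.08, 36, 0, 0, 0, 0, 0, 0.11, 36, 0, 0, 0.05, 0.01, 0.02, 0.12, 36, 0, 0, 0.1, 0.03, 0.06, 0.12, 36, 0, 0, 0.15, 0.05, 0.1, 0.12, 36, 0, 0, 0.2, 0.07, 0.14, 0.12, 36, 0, 0, 0.25, 0.09, 0.18, 0.12, 36, 0, 0, 0.298, 0.11, 0.22, 0.11, 36, 0, 0, 0.298, 0.125, 0.25, 0.1, 36, 0, 0, 0.298, 0.133, 0.265, 0.09, 36, 0, 0, 0.298, 0.133, 0.265, 0.09, 36, 0, 0, 0.298, 0.133, 0.265, 0.09, 36, 0, 0, 0.298, 0.133, 0.265, 0.09, 36]

```text
clock: 17.4
position: [0.6314, 0.0325, 0.123]
ee_rot: [-1.732, -1.445, -1.026]
force: [0.2, -0.3, -4.8]
width: 0.476
gripper_force: 45.0
```

```bash
python3 st.py
python3 - <<'E'
from h import *
s=sensors.observe();p=s["position"];R=Ro.from_rotvec(s["ee_rot"]).as_matrix()
print("turn",turn(pit(1.39,.5)))
c=cal("wrist");I=optics.get_image("wrist");np.save("w8.npy",np.hstack([c[0],c[1],c[2][:,None]]));cv2.imwrite("pics/w8.png",I);cv2.imwrite("pics/top8.png",optics.get_image("top"));cv2.imwrite("pics/side8.png",optics.get_image("side"))
for z in(.159,.179,.199): print("loop pred",z,proj("wrist",[.647,.111,z],c))
print("case",proj("wrist",[.647,.111,.2495],c),"hook",proj("wrist",p+[0,0,.0604],c),"lid",proj("wrist",p+[0,0,.025],c))
u,v=proj("wrist",[.647,.111,.179],c).astype(int)
g=I[max(v-60,0):v+70:3,u-60:u+62:3].mean(2).astype(int); print(u-60,max(v-60,0))
print("\n".join(" ".join(f"{x:3d}" for x in r) for r in g))
E
```

```text
17.4 [0.6314 0.0325 0.123 ] [ 0.888  1.013 -0.869  1.713 -0.493  0.827  0.469] x [0.0858 0.4739 0.8764] z [ 0.1582  0.862  -0.4816] psi 1.3892600935776762 [ 0.2011 -0.2837 -4.7856]
eye [0.6388 0.0731 0.1722]
turn [0.0017 0.0004 0.0001]
loop pred 0.159 [323.62751452 145.40923838]
loop pred 0.179 [323.96740129 110.51333339]
loop pred 0.199 [324.32882252  72.04522519]
case [325.2776372  -37.56225616] hook [321.72436584 216.7267157 ] lid [321.18575404 286.77454694]
263 50
201 201 199 200 200 200 198 153  98  54  63 121 126 128 128 130 131 128 128 128 129 131 132 132 132 136 129 131 134  72  56  60 138  82  80  80  80  80  79  79  78
201 201 198 198 196 196 198 198 187 166 164 166 171 174 165 167 170 163 106 111 109 106 137 145 146 145 142 130 132 128  85  95  88  79  78  80  81  81  79  77  76
203 202 199 199 199 199 198 199 196 198 199 197 197 199 198 199 197 187 100 110 108 102 176 198 200 198 197 199 199 199  88  78  79  80  80  77  78  78  79  80  78
199 200 200 199 199 198 198 195 197 199 197 199 200 199 199 199 201 188 101 109 109 102 185 200 201 198 199 198 197 194  86  79  78  79
[... 5888 characters left out ...]
  82  83  84  82  83  84  84  86  90 170 185
200 201 198 193 199 198 199 199 193 200 198 199 198 192 193 200 180 184 183 183 184 183 180 180 181 180 182 182 106  82  81  82  84  84  84  84  86  88  89 178 184
202 199 195 196 196 201 200 198 196 199 201 202 201 198 197 190 149 171 172 179 182 183 181 181 181 181 182 181  95  80  81  81  82  83  84  86  85  89  93 181 184
199 196 200 200 204 205 206 198 193 198 201 200 202 198 194 125  84  83  85  90 109 129 147 174 177 179 181 181  89  80  80  81  82  82  83  85  85  89 103 178 180
199 203 199 198 201 200 198 195 195 201 193 124 118 122 149  82  79  82  82  82  83  84  80  82  93 158 179 179  89  79  81  80  82  82  85  84  85  92 109 177 178
```

Run:
```python
import cv2
I=cv2.imread("pics/w8.png").mean(2).astype(int)
g=I[180:300:4,280:364:3];print("\n".join(f"{180+4*i}: "+" ".join(f"{x:3d}" for x in r) for i,r in enumerate(g)))
```

```text
180: 196 197 197 203 197 110 102  91 104  82  81  82  81  83  80  80  80  80  83 100 174 177 122  78  80  82  81  84
184: 121 180 184 184 119  93  90  91  82  82  82  80  83  81  80  80  81  81  78  80  79  80  73  79  80  80  82  82
188:  92  92  94  93  98  95  90  84  82  84  80  81  82  81  80  80  80  78  79  78  79  81  74  80  82  80  79  79
192: 197 192 139  90  89  92  90  84  81  81  80  81  81  81  79  80  78  80  79  79  81  80  74  80  81  82  79  81
196: 197 177 101  93  92  92 129  92  81  83  81  81 133 202 208 147  81  81  80  81  80  80  76  78  78  81  83  83
200: 196 201 127  96  93 134 175  98  81 107 178 156 194 223 227 215 147 161 115 105 165 156 108 106 103  79  78  81
204: 197 193 195 198 188 180 136  99 113 206 193 144 203 231 234 223 175 180 179 177 178 176 174 176 176 175 171 174
208: 200 198 194 195 181 185 112 117 224 232 231 169 209 232 235 226 175 178 180 181 177 178 178 178 177 176 173 172
212: 190 196 196 167 171 123 110 219 232 230 221 150 209 231 235 226 179 178 179 181 178 176 176 176 173 173 175 175
216: 195 198 185 179 134 110 107 116 121 119 16
[... 1709 characters left out ...]
76: 122 120 115 116 116 117  58  95 109 113 134 150  98 101 100  96 171 230 231 232 216 117 116 116 116 118 114 114
280: 121 119 115 115 116 118  94 113 110 111 183 163  98 101 101  98 212 230 231 232 228 132 117 117 119 119 115 115
284: 120 119 116 117 116 118 120 129 109 111 112 109 105 105 107 147 228 230 231 232 228 127 117 117 117 119 113 115
288: 121 118 116 115 117 118 114 100 109 110 114 110 111 112 137 232 230 230 231 232 204 117 117 118 118 120 114 115
292: 119 119 116 114 118  93  54  79 105 112 111 110 110 189 211 230 231 230 230 210 119 117 116 116 118 118 116 115
296: 120 117 116 117 117 101  50  51  88 105 109 108 108 155 232 232 228 207 140 120 116 118 117 117 118 119 116 115
```

Request:
arm_command:
  deltas: [0, 0, 0, 0.003, 0.016, 0, 36, 0, 0, 0, 0.006, 0.032, 0, 36, 0, 0, 0, 0.008, 0.044, 0, 36, 0, 0, 0, 0.01, 0.054, 0, 36, 0, 0, 0, 0.012, 0.062, 0, 36, 0, 0, 0, 0.013, 0.07, 0, 36, 0, 0, 0, 0.014, 0.076, 0, 36, 0, 0, 0, 0.014, 0.077, 0, 36, 0, 0, 0, 0.014, 0.077, 0, 36, 0, 0, 0, 0.014, 0.077, 0, 36]

```text
clock: 18.55
position: [0.6457, 0.1102, 0.1227]
ee_rot: [-1.731, -1.445, -1.026]
force: [0.3, -0.6, -5.8]
width: 0.475
gripper_force: 45.0
```

```bash
python3 st.py
python3 - <<'E'
from h import *
s=sensors.observe();p=s["position"]
c=cal("wrist");I=optics.get_image("wrist");cv2.imwrite("pics/w9.png",I)
hk=p+[0,0,.0604]
print("hook",proj("wrist",hk+[0,0,.0025],c),"bar",[proj("wrist",[.6456,.111,z],c).round(1).tolist() for z in(.159,.179,.199)])
print("tip",proj("wrist",hk+np.array([.18,.984,0])*.011-[0,0,.01],c))
u,v=proj("wrist",hk,c).astype(int); G=I.mean(2).astype(int)
g=G[max(v-130,0):v+60:4,u-66:u+68:4]; print(u-66,max(0,v-130));print("\n".join(" ".join(f"{x:3d}" for x in r) for r in g))
E
```

```text
18.55 [0.6457 0.1102 0.1227] [ 0.791  1.019 -0.906  1.752 -0.538  0.696  0.447] x [0.0854 0.4733 0.8768] z [ 0.1578  0.8624 -0.4809] psi 1.3898645448479645 [ 0.2867 -0.6206 -5.7919]
eye [0.6531 0.1508 0.172 ]
hook [321.74831772 210.43197304] bar [[320.6, 265.9], [320.8, 224.7], [321.1, 172.5]]
tip [321.52772766 216.27636582]
255 86
135 145 165 168 167 169 167 167 161 160 161 161 161 161 161  22  20  21  19  56 168 169 168 168 168 168 168 168 167 168 168 167 151 145
135 143 162 168 169 168 168 168 148  68  74  72  67 149 160  24  20  21  20  65 170 167 167 168 168 166 168 168 168 167 167 168 147 146
135 143 159 168 168 167 168 169 158 155 155 156 158 160 159  23  19  20  20  81 168 169 170 167 166 169 168 167 168 167 168 167 146 147
135 143 155 169 169 169 169 168 160 161 161 162 160 161 160  25  20  19  19  88 167 168 167 168 166 167 168 167 167 168 166 167 144 148
135 142 153 167 169 169 168 167 161 162 161 160 161 160 161  23  21  18  21 101 168 169 167 168 168 167 169 166 168 167 168 165 145 148
133 144 152 169 167 168 168 168 161 162 162 161 161 162 159  22  19  19  21 106 169 16
[... 5061 characters left out ...]
 111  87  87 148 174
198 193 199 120  64  62  74 107 117 118 123 122 120 116 114 130 162 168 150 122 125 123 118 125 113 112 114 115 119 113  86  92 168 172
197 194 192  97  63  61  62  59  68 104 114 117 119 120 119 125 162 168 137 118 115 111 107 114 117 116 116 113 118 116 135 166 172 172
198 200 199  73  61  62  61  59  55  52  53  54  58  69  93 102 112 116 110  66  52 118 116 115 118 116 115 115 119 115 124 177 178 171
199 199 196  63  62  63  61  59  53  52  52  51  54 107 110 101 109 112 110 107 115 115 117 116 116 116 115 114 119 118 118 174 174 172
200 195 197  63  62  62  63  57  54  51  52  53 107 112 111  96 104 104  95 108 112 111 104 102  69  80 113 114 118 117 111 174 175 175
```

The hook arch (u≈321) is inside the ring and the tin weighs roughly 4.5–5 N. Lowering slowly.

Request:
arm_command:
  deltas: [0, 0, 0, 0, 0, -0.004, 36, 0, 0, 0, 0, 0, -0.009, 36, 0, 0, 0, 0, 0, -0.014, 36, 0, 0, 0, 0, 0, -0.018, 36, 0, 0, 0, 0, 0, -0.02, 36, 0, 0, 0, 0, 0, -0.022, 36, 0, 0, 0, 0, 0, -0.024, 36, 0, 0, 0, 0, 0, -0.026, 36, 0, 0, 0, 0, 0, -0.028, 36, 0, 0, 0, 0, 0, -0.03, 36, 0, 0, 0, 0, 0, -0.032, 36, 0, 0, 0, 0, 0, -0.032, 36, 0, 0, 0, 0, 0, -0.032, 36, 0, 0, 0, 0, 0, -0.032, 36]

```text
clock: 20.0
position: [0.6456, 0.1109, 0.0911]
ee_rot: [-1.73, -1.445, -1.026]
force: [0.9, -0.7, -3.2]
width: 0.477
gripper_force: 45.0
```

```bash
python3 st.py
```

```text
20.0 [0.6456 0.1109 0.0911] [ 0.784  1.07  -0.894  1.753 -0.526  0.665  0.48 ] x [0.0847 0.473  0.877 ] z [ 0.1572  0.8628 -0.4805] psi 1.3905950312223243 [ 0.8503 -0.6869 -3.1842]
eye [0.6529 0.1515 0.1404]
```

Request:
arm_command:
  deltas: [0, 0, 0, 0, 0, -0.002, 36, 0, 0, 0, 0, 0, -0.004, 36, 0, 0, 0, 0, 0, -0.006, 36, 0, 0, 0, 0, 0, -0.008, 36, 0, 0, 0, 0, 0, -0.01, 36, 0, 0, 0, 0, 0, -0.01, 36, 0, 0, 0, 0, 0, -0.01, 36, 0, 0, 0, 0, 0, -0.01, 36]

```text
clock: 20.8
position: [0.6456, 0.1109, 0.0811]
ee_rot: [-1.73, -1.445, -1.026]
force: [0.0, -0.1, -0.0]
width: 0.473
gripper_force: 45.0
```

```bash
cat > avg.py <<'E'
from h import *
f=[]
for i in range(16):
    optics.get_image("side"); s=sensors.observe(); f.append(np.hstack([s["force"],s["ft_torque"],s["joint_efforts"]]))
f=np.array(f);np.set_printoptions(precision=3,suppress=True);print(s["clock"],s["position"],f.mean(0)[:6],f.std(0)[:3],f.mean(0)[6:])
E
python3 avg.py
```

```text
21.6 [0.646 0.111 0.081] [-0.073 -0.384 -0.65  -1.097  0.116  0.008] [0.508 0.414 0.393] [ -0.02  -76.328 -27.005 -12.135  -3.103   2.715  -0.033]
```

Request:
arm_command:
  deltas: [0, 0, 0, 0, 0, -0.001, 36, 0, 0, 0, 0, 0, -0.002, 36, 0, 0, 0, 0, 0, -0.0025, 36, 0, 0, 0, 0, 0, -0.0025, 36, 0, 0, 0, 0, 0, -0.0025, 36]

```text
clock: 22.1
position: [0.6455, 0.1109, 0.0785]
ee_rot: [-1.73, -1.445, -1.026]
force: [-0.2, -0.4, -0.5]
width: 0.477
gripper_force: 45.0
```

```bash
python3 avg.py
```

```text
22.9 [0.646 0.111 0.078] [-0.075  0.175 -0.194 -0.998  0.097 -0.001] [0.433 0.313 0.484] [ -0.016 -76.222 -26.789 -11.921  -3.007   2.654  -0.033]
```

Request:
arm_command:
  deltas: [0, 0, 0, 0, 0, -0.0005, 44, 0, 0, 0, 0, 0, -0.0005, 44, 0, 0, 0, 0, 0, -0.0005, 44, 0, 0, 0, 0, 0, -0.0005, 45, 0, 0, 0, 0, 0, -0.0005, 47, 0, 0, 0, 0, 0, -0.0005, 50, 0, 0, 0, 0, 0, -0.0005, 60, 0, 0, 0, 0, 0, -0.0005, 75, 0, 0, 0, 0, 0, -0.0005, 85, 0, 0, 0, 0, 0, -0.0005, 85, 0, 0, 0, 0, 0, -0.0005, 85]
  force: 4

```text
clock: 24.0
position: [0.6455, 0.1108, 0.078]
ee_rot: [-1.73, -1.445, -1.026]
force: [0.3, -0.4, 0.7]
width: 0.908
gripper_force: 0.0
```

```bash
python3 st.py
python3 - <<'E'
from h import *
# tin motion check: lid features in side view over time
c=cal("wrist");p=np.array([.6455,.1109,.0785]);print(proj("wrist",p+[0,0,.0604],c))
prev=None
for i in range(6):
    I=optics.get_image("wrist").mean(2)[180:330,230:410].astype(np.float32)
    if prev is not None: print(cv2.phaseCorrelate(prev,I,cv2.createHanningWindow(I.shape[::-1],cv2.CV_32F)))
    prev=I
    for _ in range(1): optics.get_image("side")
cv2.imwrite("pics/w10.png",I)
E
```

```text
24.0 [0.6455 0.1108 0.078 ] [ 0.782  1.091 -0.889  1.752 -0.521  0.654  0.493] x [0.0849 0.4731 0.8769] z [ 0.1571  0.8627 -0.4806] psi 1.3906377395664875 [ 0.281  -0.4211  0.6592]
eye [0.6529 0.1514 0.1272]
[321.56495697 215.13508493]
((-0.040541954320886475, 0.09528480359563218), 0.8830659945099442)
((0.18219410343925801, -0.15872391311910405), 0.8159280228791413)
((-0.12975064577597095, 0.021678317255393154), 0.8184529041714138)
((0.008869523893238807, 0.043475005599106), 0.8067441143459744)
((-0.03560424283659813, 0.00893396664334034), 0.7979074541727702)[ WARN:0@9.833] global loadsave.cpp:1063 imwrite_ Unsupported depth image for selected encoder is fallbacked to CV_8U.
```

The tin is nearly still after release. Retreating along the tool axis.

Request:
arm_command:
  deltas: [0, 0, 0, -0.003, -0.017, 0.009, 85, 0, 0, 0, -0.006, -0.034, 0.019, 85, 0, 0, 0, -0.01, -0.06, 0.033, 85, 0, 0, 0, -0.016, -0.09, 0.05, 85, 0, 0, 0, -0.022, -0.12, 0.067, 85, 0, 0, 0, -0.027, -0.15, 0.084, 85, 0, 0, 0, -0.027, -0.15, 0.084, 85, 0, 0, 0, -0.027, -0.15, 0.084, 85, 0, 0, 0, -0.027, -0.15, 0.084, 85]

```text
clock: 25.5
position: [0.6181, -0.0378, 0.1618]
ee_rot: [-1.728, -1.446, -1.025]
force: [-0.4, 0.7, 0.2]
width: 0.924
gripper_force: 0.0
```

```bash
python3 st.py
python3 - <<'E'
from h import *
prev=None;h=cv2.createHanningWindow((60,90),cv2.CV_32F);pr2=None
c=cal("wrist");P=lambda x,z:proj("wrist",[.6455,.1108,z],c).round(1).tolist()
print("pred eye,case,bar,lid,bottom",[P(0,z) for z in(.314,.25,.136,.103,.045)])
for i in range(8):
    I=optics.get_image("wrist");W=I.mean(2).astype(np.float32);u,v=np.array(P(0,.074)).astype(int);w=W[v-60:v+60,u-70:u+70]
    S=optics.get_image("side");s=S.mean(2).astype(np.float32)[150:240,305:365].copy()
    if prev is not None: print(cv2.phaseCorrelate(prev,s,h),cv2.phaseCorrelate(pr2,w.copy(),cv2.createHanningWindow(w.shape[::-1],cv2.CV_32F)))
    prev=s;pr2=w.copy()
cv2.imwrite("pics/w11.png",I);cv2.imwrite("pics/side11.png",S)
g=W[:480:8,u-72:u+76:6].astype(int);print(u-72);print("\n".join(f"{8*i}: "+" ".join(f"{x:3d}" for x in r) for i,r in enumerate(g)))
E
```

```text
25.5 [ 0.6181 -0.0378  0.1618] [ 0.972  0.964 -0.851  1.645 -0.466  0.995  0.452] x [0.0846 0.4724 0.8773] z [ 0.1555  0.8634 -0.4799] psi 1.3926674244008985 [-0.4397  0.6793  0.2003]
eye [0.6253 0.0027 0.211 ]
pred eye,case,bar,lid,bottom [[323.2, -85.0], [322.7, 15.6], [321.9, 165.5], [321.7, 198.6], [321.4, 246.8]]
((0.0374309181454997, 0.006366027193244861), 1.0003736852716516) ((0.2864577840093716, 0.20696264310019075), 1.005290248769301)
((-0.04964619720417218, -0.04667896395790194), 0.8382385176199454) ((-0.4809926314278954, -0.29097246249997255), 1.0159268931106284)
((-0.04741188454321943, -0.0169556263948607), 0.8327259407220063) ((-0.46024196024318087, -0.3815817750932595), 0.99022183517615)
((-0.05448979538204313, -0.02036918389369191), 0.8324993211251718) ((-0.4228094847150743, -0.25364705770165585), 0.9544348193539514)
((-0.05722237357279525, -0.05815917803163728), 0.833459825515747) ((-0.2581648842641755, -0.16915442800439706), 0.9757519642512004)
((-0.047065283383989964, -0.0013526416918736572), 0.8178071460017452) ((-0.19559772791323837, -0.08116144023869509), 0.92399
[... 5736 characters left out ...]
49  49  50  47  49  47  49  48  50  47  49  48  50  50  52  55  58  60
432:  71  59  51  49  52  49  50  47  47  49  49  48  50  49  50  48  49  49  49  50  52  53  54  58  61
440: 239 240 240 239 240 240 238 237 234 234 230 206 231 231 232 234 235 237 234 234 236 239 239 239 239
448: 240 240 240 240 240 240 239 240 240 239 240 240 239 240 239 239 240 240 240 240 240 240 239 238 238
456: 239 240 240 240 240 240 240 240 240 239 239 240 240 240 239 240 240 239 240 240 240 240 240 240 239
464: 240 240 240 239 239 240 240 240 240 239 238 239 239 240 238 240 239 239 239 240 240 240 240 239 238
472: 240 239 240 239 240 239 239 239 240 240 238 239 239 239 239 240 239 240 239 239 239 240 240 239 239
```

```bash
python3 -c "
from h import *
print(arm.sign_off())"
```

```text
the job is handed in; nothing more can be done
None
```

The balance hangs by its eye on the stand hook with the tall tin (about 0.5 kg) hanging from its loop. Both were released and practically still, the robot is clear of them, and the job was handed in at about 26 s; no verdict came back.

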